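# Index the tube-tacking jig one hole towards the vice

### The arm

A 6-joint arm with a two-finger parallel gripper is mounted at the origin on the work surface. World frame = base frame: x ahead of the robot, y to its left, z up, the work surface at z = 0. Lengths are in m, angles in degrees, forces in N, time in s.
With the tool pointing down it reaches from about 0.4 to 0.825 m from the base axis. Payload 7 kg.
Tool frame: the origin (TCP) lies midway between the tips of the shut fingers; the grasp point (between the pads) lies 19 mm behind it; z points along the fingers, y is the line along which they close (so a half turn about z gives the same grasp; the last joint's range is limited). The gripper opens to 88 mm and grips with 3 to 60 N. Pads are 19 mm wide; open, the fingers measure 130 mm over their backs; the gripper's body (78 mm by 193 mm) begins 47 mm behind the grasp point.
Start: joints at [85.663, 20.546, 0.682, 0, -70.136, -16.507], TCP at [0.24, 0.631, 0.227] pointing down, gripper open.
Joint ranges: [-176.03, 176.03], [-82.01, 121.73], [-58.28, 71.71], [-173.87, 95.51], [-174.79, -0.11], [-173.66, 173.66]. Speed limits (degrees/s): [136.94, 136.94, 172.46, 180, 180, 180].

### API

Orientations are given as a 3x3 rotation matrix whose columns are the frame's x, y, z axes.
In Python, from rig import robot gives the robot as it stands. Calls block until the motion is done:
- robot.goto(position, orientation): joint-space move of the TCP to a pose.
- robot.servo_line(position, ori=None, speed=0.15): straight line of the TCP; ori=None keeps the orientation; speed is the mean speed in m/s.
- robot.movej(angles): joint-space move.
- robot.move_gripper(opening): opening from 0.0 (shut) to 1.0 (fully open); the grip force is fixed at half the most; returns when the fingers have stopped.
- robot.dwell(seconds).
- robot.ik(position, orientation): joint angles nearest the present ones, or None.
- robot.grab_frame(name): name is "side" or "top"; returns (picture, depth): 384x512x3 uint8, red, green, blue; 384x512 float32, m along the optical axis (not along the pixel's ray), 0 where there is no reading.
- robot.camera_info(name): a dict with "vfov" (degrees; the focal length in pixels is half the picture's height over the tangent of half this angle, whatever the lens; pixels are square), "cx", "cy" (the principal point, pixels), "view" (4x4, takes a point from world to camera coordinates). Camera axes: x right, y down, z forward; pixel columns grow to the right and rows downward; lengths in m; the calibration is good to about 2 mm. A picture is of the moment at which its call begins. camera_info takes no time and is no camera call.
A pose or a line that the arm cannot do raises robot.Unreachable and nothing moves.
- robot.job_done(): hands the job in, once; it reports no verdict.
Readings, each from a call of its own:
- robot.read_t(): time.
- robot.read_qpos(): joint angles.
- robot.read_qvel(): joint speeds.
- robot.read_effort(): joint torques, N m.
- robot.read_position(): TCP position.
- robot.read_tcp_rot(): TCP orientation.
- robot.read_force(): force on the tool from outside, world axes, zero at the start.
- robot.read_ft_torque(): the same for the moment, N m.
- robot.read_grip_width(): opening from 0.0 (shut) to 1.0 (fully open).
Only numpy, scipy, OpenCV 4.12 (cv2) and the standard library are available. Lean on these libraries where they do the work, as an engineer would, in place of code of your own. Each camera call takes 0.05 s, during which the arm holds its last target. There are 200 camera calls.

### The job

Set the tube-tacking jig for the next mitre: hook a closed fingertip through the pull ring and lift the spring index pin out of its hole, swing the ring end of the jig arm exactly one hole towards the side where the bench vice stands, and release the ring so that the pin drops fully home in that hole. Do not grip or wrench the ring, and leave the brush, the hammer, the jar and the tube offcut where they are.

Things in the scene. Friction and masses are not known exactly. Their poses are not given: they have to be found in the camera images.
- ring_eye (a point): centre of the eye of the pull ring: round steel ring, 50 mm inside, of 8 mm wire, fixed by its lowest point to the head of the index pin, at the arm's end nearest the robot. With the pin home the eye is 102 mm above the bench and 143 mm horizontally from the pivot axis. x axis along the arm towards the pivot, z up
- pull_ring: the pull ring; origin on the pin's axis (160 mm from the pivot), at bench level while the pin is home. The ring's plane stands across the arm and leans 35 deg from vertical, top towards the pivot, so the eye faces the robot and up: a finger pointing 45 deg down, along the arm to the pivot, goes through it. Free space behind: to the arm's top (44 mm high) and the tube 67 mm beyond the eye centre
- pivot (a point): point on the arm's vertical pivot axis, 44 mm above the bench. The aluminium arm is 44 mm wide and 200 mm long, with a 34 mm tube clamped on it near the pivot (top 92 mm high). Axes as the jig's
- jig: the jig, bolted down: grey base plate 350 x 270 x 12 mm; origin on the pivot axis at bench level; x axis from the middle hole to the pivot, within 0.25 rad of straight ahead of the robot. Index plate (top 30 mm high) with five 11 mm holes on an arc of radius 160 mm about the pivot, 20 deg (56 mm) apart. A second tube is clamped beyond the pivot, top 99 mm high
- jig_arm (a joint): angle of the arm from the middle hole, where it starts, rad. Positive swings the ring end to the robot's left (+y; clockwise from above); the holes are at -0.698, -0.349, 0, 0.349, 0.698. Friction about 1 N at the ring; locked within about 0.01 rad while the pin is in a hole
- index_pin (a joint): height of the spring index pin above home, m: 0 home in a hole, 0.010 with its tip on the plate between holes, at most 0.018. The spring pulls down: about 5 N at home, 7 N at 0.014. Let go between holes, it rides on the plate and drops into the next hole as the arm is pushed over it; the arm then stops dead
- vice: blue bench vice bolted to the bench left or right of the jig, about 250 x 170 mm, 180 mm tall, a grey tube in its jaws; origin at the centre of its foot. The side (sign of y) where it stands is the side to swing to. An open grey bin of offcuts, 260 x 180 x 90 mm, stands on the other side
- wire_brush: flat brush with a wooden handle lying loose beside the jig; leave it alone
- chipping_hammer: chipping hammer lying loose beside the jig; leave it alone
- paste_jar: white jar 60 mm wide, 60 mm tall, standing loose beside the jig; leave it alone
- offcut: steel tube offcut 48 mm wide, 70 mm tall, standing loose beside the jig; leave it alone

How it is judged:
By the outcome, as a careful person would: the job done as asked, in the order asked, and still so for the second after the job is handed in, with the robot touching nothing.
It also fails if it takes over 48 s, if anything falls off the work surface, if the arm or the gripper's body presses on something with over 40 N, if the wrist force passes 120 N, or if a joint passes its speed limit or range.

## Working session

There is one attempt and no reset: what is moved stays moved. The work goes in short steps, each a Python script; the robot and the scene stay as the last script left them, time stands still between calls to the robot, and variables do not carry over. Pictures are saved under pics/ and viewed, on a budget of 10 in all, crops included, one or two more only if the job needs it, and the job is handed in when it is done.

```bash
mkdir -p pics; ls
cat > h.py <<'E'
import numpy as np, cv2
from rig import robot
def K(n):
    c=robot.camera_info(n); return 192/np.tan(np.radians(c['vfov'])/2),c['cx'],c['cy'],np.array(c['view'])
def cloud(n,d):
    f,cx,cy,V=K(n); v,u=np.mgrid[:384,:512]
    P=np.stack([(u-cx)*d/f,(v-cy)*d/f,d],-1); R=V[:3,:3]
    return (P-V[:3,3])@R
def proj(n,p):
    f,cx,cy,V=K(n); q=V[:3,:3]@np.asarray(p)+V[:3,3]; return q[0]/q[2]*f+cx,q[1]/q[2]*f+cy
def snap(n,tag):
    im,d=robot.grab_frame(n); cv2.imwrite(f'pics/{tag}.png',im[:,:,::-1]); np.savez(f'pics/{tag}.npz',im=im,d=d); return im,d
E
python3 - <<'E'
from h import *
for n in('side','top'):
    snap(n,n+'0'); print(robot.camera_info(n))
a=[cv2.imread(f'pics/{n}0.png') for n in('side','top')]
cv2.imwrite('pics/both0.png',cv2.resize(np.vstack(a),None,fx=.78,fy=.78))
print(robot.read_t(), robot.read_position(),robot.read_tcp_rot())
E
```

```text
pics
{'vfov': 42.93554127275533, 'cx': 258.98826377516525, 'cy': 186.40456014303595, 'view': array([[ 0.857089  , -0.51505629,  0.01074561, -0.53711848],
       [-0.27757635, -0.47927689, -0.83261337,  0.26159216],
       [ 0.43399288,  0.71064103, -0.5537504 ,  1.37601693],
       [ 0.        ,  0.        ,  0.        ,  1.        ]])}
{'vfov': 56.504906580158796, 'cx': 256.0390959198886, 'cy': 195.81252187236703, 'view': array([[ 0.00383289, -0.99998517,  0.00386906,  0.00797952],
       [-0.98021482, -0.00452276, -0.19788495,  0.6320112 ],
       [ 0.19789952, -0.00303404, -0.98021762,  1.36095209],
       [ 0.        ,  0.        ,  0.        ,  1.        ]])}
0.1 [0.24007416 0.6304104  0.22571468] [[ 9.34513501e-01 -3.55927487e-01 -3.74243518e-04]
 [-3.55927645e-01 -9.34512398e-01 -1.44530945e-03]
 [ 1.64690154e-04  1.48386481e-03 -9.99998886e-01]]
```

View pics/top0.png

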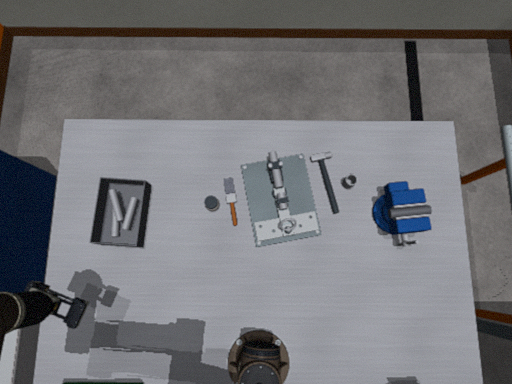

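View pics/side0.png

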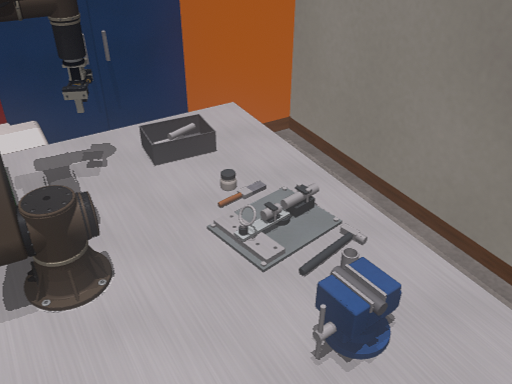

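The vice is on the right (top picture at 405,210), so the swing is towards −y, to −0.349. The ring is at about (287,226) in top and (248,215) in side. Next I fit the jig pose.

```bash
cat > m.py <<'E'
from h import *
Z=np.load('pics/top0.npz'); im,d=Z['im'],Z['d']; P=cloud('top',d)
h=P[...,2]; roi=np.zeros_like(h,bool); roi[140:255,236:328]=1
print('bench z',np.median(h[260:300,200:300]), 'plate z',np.median(h[180:200,250:262]))
# base plate + things on it: z>6mm
m=(h>.006)&roi&(d>0)
n,l,s,c=cv2.connectedComponentsWithStats(m.astype(np.uint8)); k=1+np.argmax(s[1:,4]); m=l==k; print(s[k])
f,cx,cy,V=K('top'); R=V[:3,:3]; C=-R.T@V[:3,3]
# outline from boundary pixels projected on z=.012
mm=m&(h<.035)
cs,_=cv2.findContours(m.astype(np.uint8),cv2.RETR_EXTERNAL,cv2.CHAIN_APPROX_NONE)
uv=cs[0][:,0].astype(float); ray=np.c_[(uv[:,0]-cx)/f,(uv[:,1]-cy)/f,np.ones(len(uv))]@R
X=C+ray*((.012-C[2])/ray[:,2])[:,None]
print('plate rect',cv2.minAreaRect(X[:,:2].astype(np.float32)))
ang=cv2.minAreaRect(X[:,:2].astype(np.float32))
# tall points
t=m&(h>.038); Q=P[t]; 
a=Q[(h[t]>.04)&(h[t]<.05)]; print('arm top',len(a),a.mean(0))
vx,vy,x0,y0=cv2.fitLine(Q[:,:2].astype(np.float32),cv2.DIST_HUBER,0,.01,.01).ravel(); print('line yaw',np.degrees(np.arctan2(vy,vx)),x0,y0)
# side cam ring
Z=np.load('pics/side0.npz'); d2=Z['d']; P2=cloud('side',d2); 
print(np.round(P2[200:240:3,236:262:3,2]*1000).astype(int))
big=np.hstack([cv2.resize(im[145:255,235:330],None,fx=4,fy=4,interpolation=2),cv2.resize(Z['im'][180:290,200:300],None,fx=4,fy=4,interpolation=2)])
cv2.imwrite('pics/crop0.png',big[:,:,::-1])
E
python3 m.py
```

```text
bench z -0.0002768476505237218 plate z 0.011834240255680598
[ 241  151   81   96 5346]
plate rect ((0.6474586725234985, -0.08805473148822784), (0.38628771901130676, 0.2792249321937561), 12.337297439575195)
arm top 289 [ 0.58270669 -0.09818469  0.04437172]
line yaw 11.286694 0.64066017 -0.08657212
[[  3   3   0   0   1   0   4  13  13]
 [  0   1   1   4   4  12  13  13  16]
 [ -1  -4   4 124 124 128  12  13   9]
 [  0  15 108  13  16  11 124  12  13]
 [ 12 101  14  17  12  15 122   9  75]
 [ 32  93  11   9  15  13 116   9  65]
 [ 31  90  12  15  12  13 110  15  44]
 [ 28  79  34  30  13  98  45  46  43]
 [ 34  32  80  83  91  43  49  46  43]
 [ 30  66  69  69  42  46  46  43  43]
 [ 29  65  68  59  46  42  44  45  37]
 [ 45  46  50  50  41  42  41  35 986]
 [ 37  42  47  45  46  35  32  35  33]
 [ 21  36  40  36  32  31  29  31  27]]
```

View pics/crop0.png

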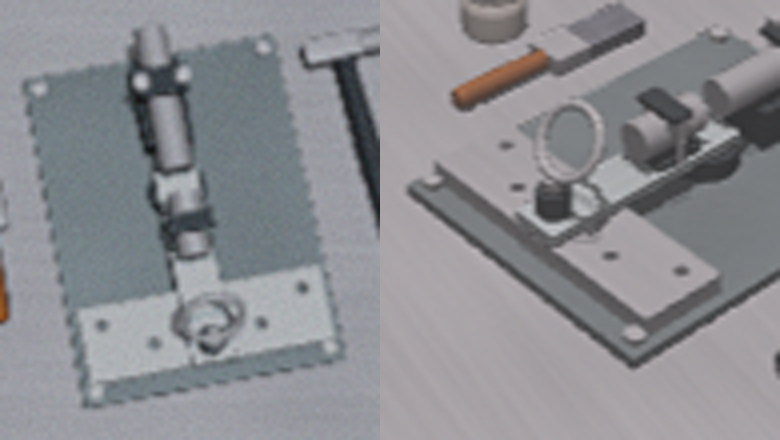

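The crop shows the ring upright over the arm. Four holes are visible in the top crop at (102,325), (154,343), (262,323) and (302,287). I fit the jig from the holes and check it against the ring.

```bash
cat > m2.py <<'E'
from h import *
from scipy.optimize import least_squares
f,cx,cy,V=K('top'); R=V[:3,:3]; C=-R.T@V[:3,3]
g=cv2.cvtColor(np.load('pics/top0.npz')['im'],cv2.COLOR_RGB2GRAY).astype(float)
pts=[]
for x,y in [(102,325),(154,343),(262,323),(302,287)]:
    u=234.6+x/4; v=144.6+y/4; iu,iv=int(round(u)),int(round(v))
    w=g[iv-3:iv+4,iu-3:iu+4]; w=np.clip(np.median(w)-8-w,0,None); vv,uu=np.mgrid[iv-3:iv+4,iu-3:iu+4]
    u,v=(w*uu).sum()/w.sum(),(w*vv).sum()/w.sum()
    r=np.array([(u-cx)/f,(v-cy)/f,1])@R; p=C+r*(.0295-C[2])/r[2]; pts.append(p[:2]); 
pts=np.array(pts); 
th=np.array([.698,.349,-.349,-.698])
def hole(q,t,r=.16): a=q[2]-t; return np.c_[q[0]-r*np.cos(a),q[1]-r*np.sin(a)]
s=least_squares(lambda q:(hole(q,th)-pts).ravel(),[.65,-.09,.2]); q=s.x
print('jig',q,np.degrees(q[2]),'res mm',(s.fun*1e3).round(1))
e=np.r_[hole(q,np.array([0.]),.143)[0],.102]; print('eye pred',e)
# ring points from side depth
P=cloud('side',np.load('pics/side0.npz')['d']); 
for n in('side','top'):
    P=cloud(n,np.load(f'pics/{n}0.npz')['d'])
    Q=P[(np.hypot(P[...,0]-e[0],P[...,1]-e[1])<.05)&(P[...,2]>.077)&(P[...,2]<.14)]
    c,sn=np.cos(q[2]),np.sin(q[2]); L=(Q-e)@np.array([[c,-sn,0],[sn,c,0],[0,0,1]])
    ax=np.radians(35); nrm=np.array([-np.cos(ax),0,np.sin(ax)]); up=np.array([np.sin(ax),0,np.cos(ax)])
    # fit circle centre in plane coordinates (visible surface offset ignored)
    A=np.c_[L@up,L[:,1],L@nrm]; s2=least_squares(lambda o:np.r_[np.hypot(A[:,0]-o[0],A[:,1]-o[1])-.029],[0,0],loss='soft_l1',f_scale=.003)
    print(n,len(Q),'ring off up,y:',s2.x,'normal med',np.median(A[:,2]),'rms',np.sqrt((s2.fun**2).mean()))
E
python3 m2.py
```

```text
jig [ 0.65572033 -0.08389016  0.19114603] 10.951860570880722 res mm [ 0.2 -0.3 -0.1  0.1 -0.2  0.1  0.2  0.1]
eye pred [ 0.51532477 -0.11105789  0.102     ]
side 148 ring off up,y: [ 0.00083296 -0.00088062] normal med 0.0024596232124770006 rms 0.0026305951000192697
top 82 ring off up,y: [ 0.00227803 -0.00143074] normal med 0.0021023509671661547 rms 0.0024620171599281696
```

Holes fit within 0.3 mm and the ring agrees within about 2 mm. I check reachability for the whole planned path (entry, lift, swing, release), then go to a standoff with the gripper shut.

```bash
cat >> h.py <<'E'
J=np.array([.65572,-.08389,.19115])
def axes(t):
    a=J[2]-t; return np.array([np.cos(a),np.sin(a),0]),np.array([-np.sin(a),np.cos(a),0])
def eye(t,lift=0): return np.r_[J[:2],0]-.143*axes(t)[0]+[0,0,.102+lift]
def ori(t,sgn=1,pitch=45):
    x,y=axes(t); p=np.radians(pitch); z=np.cos(p)*x-[0,0,np.sin(p)]; y=y*sgn; return np.c_[np.cross(y,z),y,z]
def pose(t,lift=0,depth=0,sgn=1,pitch=45):
    R=ori(t,sgn,pitch); return eye(t,lift)+depth*R[:,2],R
E
python3 - <<'E'
from h import *
for s in(1,-1):
  for a in [(0,0,-.12),(0,0,.018),(0,.018,.018),(-.2,.018,.018),(-.349,.018,.018),(-.349,0,-.12),(-.45,0,.018)]:
    j=robot.ik(*pose(*a,sgn=s)); print(s,a,None if j is None else np.round(j,0))
E
```

```text
1 (0, 0, -0.12) [ -8. -15. -44. -38. -22. -40.]
1 (0, 0, 0.018) [-18.   7. -34. -70. -22.  -0.]
1 (0, 0.018, 0.018) [-15.   4. -35. -64. -20.  -9.]
1 (-0.2, 0.018, 0.018) [-26.   9. -28. -63. -36.   5.]
1 (-0.349, 0.018, 0.018) [-29.  14. -23. -60. -45.  11.]
1 (-0.349, 0, -0.12) [-39.   5. -22. -52. -58.   7.]
1 (-0.45, 0, 0.018) [-31.  18. -19. -59. -50.  17.]
-1 (0, 0, -0.12) [ -8. -15. -44. -38. -22. 140.]
-1 (0, 0, 0.018) None
-1 (0, 0.018, 0.018) [-15.   4. -35. -64. -20. 171.]
-1 (-0.2, 0.018, 0.018) None
-1 (-0.349, 0.018, 0.018) [ -29.   14.  -23.  -60.  -45. -169.]
-1 (-0.349, 0, -0.12) [ -39.    5.  -22.  -52.  -58. -173.]
-1 (-0.45, 0, 0.018) [ -31.   18.  -19.  -59.  -50. -163.]
```

Run:
```python
from h import *
robot.move_gripper(0.0)
robot.goto(*pose(0,.10,-.10)); print(robot.read_t())
robot.goto(*pose(0,0,-.075)); print(robot.read_t(),robot.read_position(),pose(0,0,-.075)[0],robot.read_force(),robot.read_grip_width())
a=[]
for n in('side','top'):
    im,d=snap(n,n+'1'); u,v=map(int,proj(n,eye(0)-[0.02,0,-.03])); a.append(cv2.resize(im[v-45:v+45,u-45:u+45],(400,400),interpolation=2))
cv2.imwrite('pics/crop1.png',np.hstack(a)[:,:,::-1])
```

```text
4.2833
5.0917 [ 0.46337667 -0.12135692  0.15508599] [ 0.46325746 -0.12113393  0.15503301] [-0.36266181 -0.05728613  0.78612947] 0.003444565374944203
```

View pics/crop1.png

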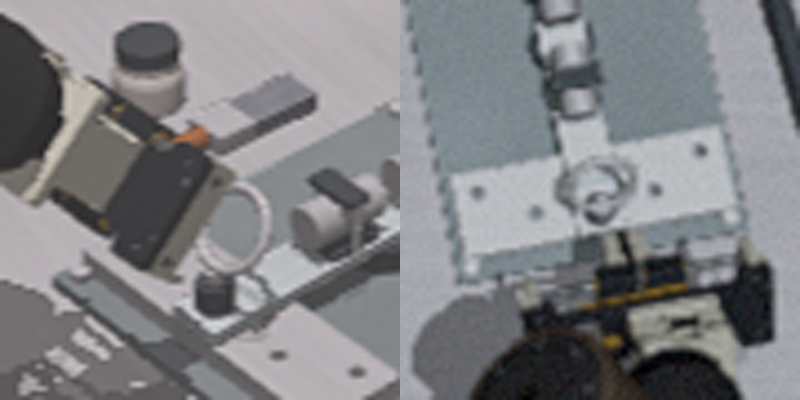

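The picture shows the gripper right before the ring: in top, a narrow fingertip at about (618,245) points at the ring (595,190). I measure the finger's cross-section in the tool frame from depth.

Run:
```python
from h import *
p=robot.read_position(); R=robot.read_tcp_rot(); print(R[:,1])
for n in('side','top'):
    P=cloud(n,np.load(f'pics/{n}1.npz')['d']); L=(P.reshape(-1,3)-p)@R; L=L[(abs(L[:,0])<.06)&(abs(L[:,1])<.12)]
    for z in np.arange(-.1,.015,.008):
        q=L[(L[:,2]>=z)&(L[:,2]<z+.008)]
        if len(q): print(n,round(z*1e3),len(q),'x',(q[:,0].min()*1e3).round(),(q[:,0].max()*1e3).round(),'y',(q[:,1].min()*1e3).round(),(q[:,1].max()*1e3).round())
```

```text
[-1.91054645e-01  9.81579076e-01 -8.00336460e-04]
side -100 52 x -39.0 38.0 y -97.0 72.0
side -92 139 x -39.0 38.0 y -96.0 82.0
side -84 69 x -39.0 38.0 y -92.0 84.0
side -76 69 x -40.0 38.0 y -90.0 83.0
side -68 13 x -39.0 36.0 y -89.0 -29.0
top -100 52 x -42.0 21.0 y -96.0 91.0
top -92 128 x -43.0 26.0 y -93.0 90.0
top -84 98 x -42.0 24.0 y -88.0 82.0
top -76 34 x -40.0 24.0 y -88.0 87.0
top -68 9 x -38.0 3.0 y -83.0 86.0
top -52 4 x -11.0 9.0 y -8.0 -6.0
top -44 11 x -14.0 -5.0 y -21.0 11.0
top -36 15 x -14.0 -8.0 y -18.0 15.0
top -28 13 x -14.0 -7.0 y -17.0 13.0
top -20 13 x -14.0 -6.0 y -15.0 14.0
top -12 16 x -14.0 6.0 y -16.0 14.0
top -4 5 x -12.0 -9.0 y -18.0 8.0
```

The shut fingers measure about 20 × 31 mm, so there is room in the 50 mm eye. I insert, then lift in small steps while watching force.

Run:
```python
from h import *
D=.028; o=np.array([0,-.0005,.001])
p,R=pose(0,0,D); robot.servo_line(p+o,R,speed=.05); f0=np.array(robot.read_force()); print(robot.read_t(),f0.round(2))
for h in np.r_[.006:.021:.002]:
    p,R=pose(0,h,D); robot.servo_line(p+o,R,speed=.03); f=np.array(robot.read_force()); print(round(h,4),(f-f0).round(2),np.array(robot.read_position())[2].round(4)-p[2].round(4))
    if np.linalg.norm(f-f0)>9: break
print(robot.read_t())
a=[]
for n in('side','top'):
    im,d=snap(n,n+'2'); u,v=map(int,proj(n,eye(0))); a.append(cv2.resize(im[v-40:v+40,u-40:u+40],(400,400),interpolation=2))
cv2.imwrite('pics/crop2.png',np.hstack(a)[:,:,::-1])
```

```text
7.3833 [-0.63  0.21  0.63]
0.006 [ 0.11 -0.21 -0.89] 0.0012999999999999956
0.008 [ 0.4  -0.64 -0.97] 0.000899999999999998
0.01 [-1.21 -0.71 -2.39] 0.0005999999999999894
0.012 [-1.26 -0.63 -5.61] 0.0003999999999999976
0.014 [-1.48 -0.62 -5.65] 0.0007000000000000062
0.016 [-2.52 -2.57 -6.05] 0.000800000000000009
0.018 [-3.64 -2.59 -6.38] 0.000899999999999998
0.02 [-3.39 -1.45 -5.96] 0.000899999999999998
9.4833
```

View pics/crop2.png

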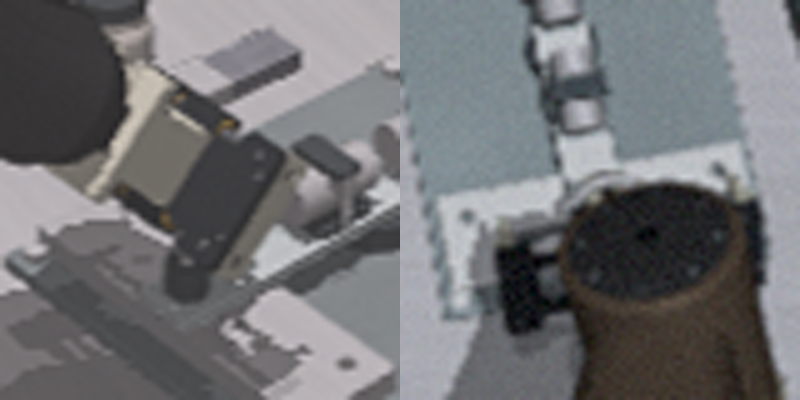

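Contact came at h≈11 mm with ~5.6 N of spring force, so the ring is hooked. I lift the pin to ~14.5 mm and swing along the arc to just short of the next hole.

Run:
```python
from h import *
D=.028; o=np.array([0,-.0005,.001]); f0=np.array([-.63,.21,.63])
def go(t,h,s):
    p,R=pose(t,h,D); robot.servo_line(p+o,R,speed=s); f=np.array(robot.read_force())-f0; x,y=axes(t)
    print(round(t,3),round(h,4),'f along/lat/z',[round(float(v),1) for v in(f@x,f@y,f[2])],'t',round(robot.read_t(),2)); return np.linalg.norm(f)
go(0,.023,.03); go(0,.0255,.03)
for t in np.linspace(0,-.34,11)[1:]:
    if go(t,.0255,.05)>22: print('STOP'); break
```

```text
0 0.023 f along/lat/z [-4.9, -1.5, -7.2] t 9.83
0 0.0255 f along/lat/z [-4.5, -1.2, -7.0] t 10.08
-0.034 0.0255 f along/lat/z [-3.2, -0.5, -7.3] t 10.33
-0.068 0.0255 f along/lat/z [-3.1, -0.3, -7.4] t 10.58
-0.102 0.0255 f along/lat/z [-4.9, -1.3, -7.4] t 10.83
-0.136 0.0255 f along/lat/z [-4.7, 0.5, -8.2] t 11.08
-0.17 0.0255 f along/lat/z [-4.9, 0.2, -6.7] t 11.33
-0.204 0.0255 f along/lat/z [-4.6, -2.1, -6.8] t 11.58
-0.238 0.0255 f along/lat/z [-5.4, -1.3, -8.2] t 11.83
-0.272 0.0255 f along/lat/z [-4.9, -0.5, -7.8] t 12.08
-0.306 0.0255 f along/lat/z [-4.9, -2.0, -6.6] t 12.33
-0.34 0.0255 f along/lat/z [-3.2, -0.4, -7.6] t 12.58
```

Swing went smoothly (spring force kept). Now I lower in steps: force lasting below h≈.020 means the pin is entering the hole, force vanishing there means it sits on the plate.

Run:
```python
from h import *
D=.028; o=np.array([0,-.0005,.001]); f0=np.array([-.63,.21,.63])
def go(t,h,s):
    p,R=pose(t,h,D); robot.servo_line(p+o,R,speed=s); f=np.array(robot.read_force())-f0; x,y=axes(t)
    print(round(t,3),round(h,4),'f along/lat/z',[round(float(v),1) for v in(f@x,f@y,f[2])],'t',round(robot.read_t(),2)); return f
for h in np.r_[.0235:.0155:-.0015]:
    f=go(-.34,h,.03)
    if f[2]>-3: break
a=[]
for n in('side','top'):
    im,d=snap(n,n+'3'); u,v=map(int,proj(n,eye(-.349))); a.append(cv2.resize(im[v-40:v+40,u-40:u+40],(400,400),interpolation=2))
cv2.imwrite('pics/crop3.png',np.hstack(a)[:,:,::-1])
```

```text
-0.34 0.0235 f along/lat/z [-4.1, -1.3, -7.7] t 12.83
-0.34 0.022 f along/lat/z [-4.0, -1.1, -6.5] t 13.08
-0.34 0.0205 f along/lat/z [-3.4, -0.6, -7.3] t 13.33
-0.34 0.019 f along/lat/z [-4.5, -0.0, -6.3] t 13.58
-0.34 0.0175 f along/lat/z [-4.1, -0.8, -7.0] t 13.83
-0.34 0.016 f along/lat/z [-4.5, -0.3, -6.0] t 14.08
```

Run:
```python
from h import *
D=.028; o=np.array([0,-.0005,.001]); f0=np.array([-.63,.21,.63])
for h in np.r_[.0145:.001:-.0015]:
    t=-.345
    p,R=pose(t,h,D); robot.servo_line(p+o,R,speed=.03); f=np.array(robot.read_force())-f0; x,y=axes(t)
    print(round(h,4),[round(float(v),1) for v in(f@x,f@y,f[2])])
print(robot.read_t())
```

```text
0.0145 [-3.7, 0.4, -6.7]
0.013 [-3.5, 0.5, -5.6]
0.0115 [-4.8, -1.1, -6.7]
0.01 [-4.6, 0.1, -3.3]
0.0085 [-2.3, 0.1, -1.5]
0.007 [0.2, -1.2, -1.2]
0.0055 [0.8, -0.6, -0.8]
0.004 [0.7, -0.6, -1.2]
0.0025 [0.8, -0.6, -0.6]
16.4333
```

The spring force let go at the same height where it first took up (~10–11 mm), so the pin is home. I withdraw along the finger and look.

Run:
```python
from h import *
o=np.array([0,-.0005,.001]); t=-.349; R=ori(t)
p,_=pose(t,.001,.028); robot.servo_line(p+o,R,speed=.03)
p,_=pose(t,.001,-.08); robot.servo_line(p+o,R,speed=.06); print(robot.read_force())
p,_=pose(t,.16,-.16); robot.servo_line(p,R,speed=.12)
q=np.array(robot.read_qpos()); q[0]+=75 ; robot.movej(q); print(robot.read_t(),robot.read_force())
a=[]
for n in('side','top'):
    im,d=snap(n,n+'4'); u,v=map(int,proj(n,eye(-.349))); a.append(cv2.resize(im[v-60:v+45,u-50:u+55],(400,400),interpolation=2))
    e=eye(-.349); P=cloud(n,d); M=(np.hypot(P[...,0]-e[0],P[...,1]-e[1])<.05)&(P[...,2]>.077)&(P[...,2]<.15)
    x,y=axes(-.349); L=(P[M]-e)@np.c_[x,y,[0,0,1]]; ax=np.radians(35)
    A=np.c_[L@[np.sin(ax),0,np.cos(ax)],L[:,1]]
    from scipy.optimize import least_squares
    s=least_squares(lambda c:np.hypot(A[:,0]-c[0],A[:,1]-c[1])-.029,[0,0],loss='soft_l1',f_scale=.003); print(n,M.sum(),'ring off up,y mm',s.x*1e3,'top z',np.percentile(P[M][:,2],98))
    old=cloud(n,np.load(f'pics/{n}0.npz')['d']); e0=eye(0); M0=(np.hypot(old[...,0]-e0[0],old[...,1]-e0[1])<.05)&(old[...,2]>.077)&(old[...,2]<.15); print('  top z before',np.percentile(old[M0][:,2],98))
cv2.imwrite('pics/crop4.png',np.hstack(a)[:,:,::-1])
```

```text
[-0.22553618  0.15118427  0.23198577]
22.725 [ 0.55019163 -0.20286668 -0.41354792]
side 170 ring off up,y mm [ 0.80575617 -1.30738679] top z 0.1302674848934713
  top z before 0.12873041311374012
top 80 ring off up,y mm [ 2.27669669 -1.39064658] top z 0.13149882970377524
  top z before 0.1308738725781671
```

View pics/crop4.png

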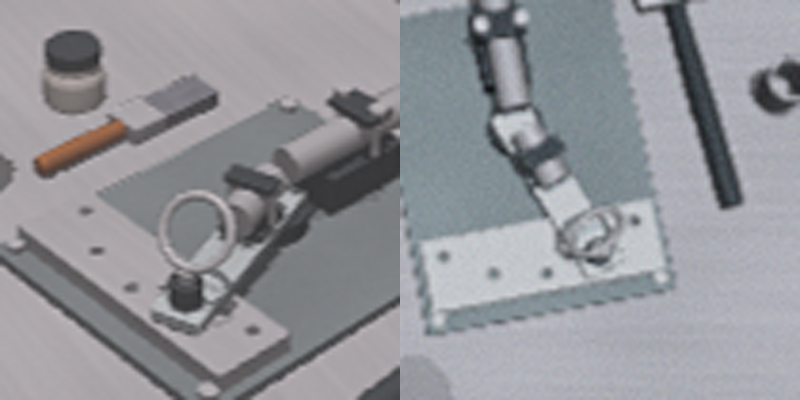

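View pics/top4.png

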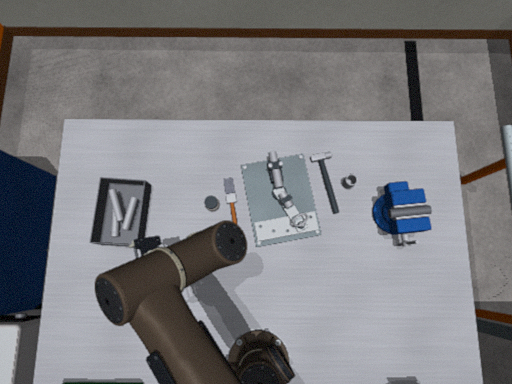

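The crop shows the ring now over the next hole on the vice side: the three holes to its left and one to its right are free (top crop ring at 592,235). The brush, hammer, jar and offcut are at the same pixels as before. The ring's fitted offset and height match those with the pin home at the start.

```bash
python3 -c "
from rig import robot
print(robot.read_position(),robot.read_t()); robot.job_done()"
```

```text
[0.32148881 0.36489241 0.37445578] 22.825
the job is handed in; nothing more can be done
```

The jig arm is set one hole over, on the vice side (robot's right, −0.349 rad), with the pin home. I handed the job in at 22.8 s of the 48 s allowed.

I put the shut fingertips through the ring and lifted the pin about 14 mm. I then swung the arm along the arc, lowered the ring until it hung free, and backed the finger out.

**Pin home:** on lowering, the spring force of about 6 N let go at a finger height of about 10–11 mm, where it had first taken up. The fitted ring position relative to the predicted hole matches the fit at the start within about 0.5 mm. The top of the ring reads 0.6–1.5 mm higher than at the start, which is within depth noise.

**Surroundings:** in the last pictures the brush, hammer, jar and offcut look unmoved, judged by eye. The gripper was clear of the bench and jig, with about 0.7 N of residual force reading. No check failed.

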